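Lock the bench burner's saddle at its station

ROBOT

A 7-joint arm with a two-finger parallel gripper is mounted at the origin on the work surface. World frame = base frame: x ahead of the robot, y to its left, z up, the work surface at z = 0. Lengths are in m, angles in rad, forces in N, time in s.
With the tool pointing down it reaches from about 0.4 to 0.75 m from the base axis. Payload 19.5 kg.
Tool frame: the origin (TCP) lies at the very end of the fingers, on their centre line; the grasp point (between the pads) lies 19 mm behind it (env.grip_depth is the distance from the TCP to the grasp point, in m); z points along the fingers, y is the line along which they close (so a half turn about z gives the same grasp; the last joint's range is limited). The gripper opens to 85 mm and grips with 20 to 120 N. Pads are 22 mm wide; open, the fingers measure 114 mm over their backs; the gripper's body (76 mm by 85 mm) begins 54 mm behind the grasp point. The pads swing forward as they close: fully open they stand 13 mm farther back than shut.
Start: joints at [-1.371, 0.707, -0.028, 1.485, 0.022, 0.951, -0.075], TCP at [0.138, 0.558, 0.231] pointing down, gripper open.
Joint ranges: [-2.71, 2.71], [-0.32, 2.16], [-1.57, 1.52], [0, 2.45], [-1.46, 4.6], [0, 2.02], [-2.83, 2.83]. Speed limits (rad/s): [1.89, 1.89, 2.57, 2.57, 3.01, 3.01, 3.01].

INTERFACE

Orientations are given as a unit quaternion [x, y, z, w].
In Python, from workcell import env gives the robot as it stands.
- The arm moves only by the tool drive_tool, never from a script. Its argument "motion" is a list of rows, each an object of numbers: "claw": the finger opening in cm, from 0 to 8.54; "dx", "dy", "dz": the shift along the tool's x, y, z in cm; "rx", "ry", "rz": the turn, a rotation vector about the tool's x, y, z in degrees. A call has 1 to 20 rows; each row shifts and turns the commanded pose from where the row before left it, along the tool's axes as they then stand; what a row does not reach is not made up. A row lasts 1/8 s, in which the tool goes at most 62.5 mm and 10.7 degrees, less where a joint would pass 70% of its speed; a pose out of reach is approached as far as the arm can. A call is refused whole if a number of a shift passes 6.25 or a number of a turn 10.7, either way. A call with a gripper value outside its range is refused whole. The fingers move at their own pace and stop on an object; "squeeze" is the grip in N (left out, the last holds). Time passes only in rows, so rows that do not move let the fingers close. It gives the time, the measured TCP pose, the force, the opening and the grip force at its end, in the units of the state.
- env.observe(): the state, without advancing time (a new reading comes with each control period).
- env.read_camera(name): name is "scene" or "top" or "wrist"; returns (picture, depth): 400x640x3 uint8, blue, green, red; 400x640 float32, m along the optical axis (not along the pixel's ray), 0 where there is no reading.
- env.camera_model(name): a dict with "mtx" (3x3 intrinsics, pixels), "extrinsics" (4x4, takes a point from world to camera coordinates). Camera axes: x right, y down, z forward; pixel columns grow to the right and rows downward; lengths in m; the calibration is good to about 2 mm. The wrist camera is an equidistant fisheye: a pixel r from the principal point sees the ray r / f radians off the axis. A picture is of the moment at which its call begins: read the wrist's pose just before it. camera_model takes no time and is no camera call; for the wrist camera it gives the pose at the moment of the call.
- env.close_job(): hands the job in; it is judged then, once.
Trained networks look in the newest picture that a camera, given by its name, has taken for a name from the list of things; names that differ only in an ending like _2 or _b are one class to them, and where a whole thing is asked for, a point or a joint stands for the part that bears it (a point fixed in the world has none). Each returns a list of dicts, best first, with "p" (0 to 1); they miss things now and then, are a little off and sometimes report something else, mostly with a low value. They report only what shows in the picture. A call takes as long as a camera call.
- env.boxes_of(camera, query): "xyz" ([x, y, z] in m, in world coordinates, good to about 4 mm: the middle of the surface that is visible of it).
- env.cut_out(camera, query): "region" (400x640 bool, what is visible of it).
The state is a dict: "t": time; "qpos": joint angles; "joint_velocities": joint speeds; "tau": joint torques, N m; "tool_pos": TCP position; "orientation": TCP orientation; "force": force on the tool from outside, world axes, zero at the start; "moment": the same for the moment, N m; "finger_gap": finger opening in m; "grasp_force": force on a finger pad.
Only numpy, scipy, OpenCV 4.12 (cv2) and the standard library are available. Lean on these libraries where they do the work, as an engineer would, in place of code of your own. Each camera call takes 0.05 s, during which the arm holds its last target. There are 200 camera calls.

TASK

Bring the bench burner to its working station and lock it there: move its sliding saddle along the bed to about the white line and feel for the hidden hole with the red spring plunger, push the plunger fully home, and slide the brass keeper all the way across so that it traps the plunger down. Use a light hand, never leaning hard on plunger or keeper; keep off the burner itself and do not shift the things lying around it.

Things in the scene. Friction and masses are not known exactly. Their poses are not given: they have to be found in the camera images.
- bed: grey slide bed screwed to the bench, 150 mm wide (x), 490 mm long: from 330 mm on the -y side to 160 mm on the +y side of its origin, which lies on the bench under the station. Between its ways, hidden under the saddle, a slotted steel index strip is clamped; its one hole for the plunger's pin lies on the centre line (x = 0) within 18 mm in y of the white line
- station (a point): the working station: point on the bed's centre line, 10 mm above the bench, level with the white line painted across both margins of the bed. Its y axis is the direction in which saddle and keeper slide, z is up
- pointer (a point): point of the aluminium saddle (325 mm long, 108 mm wide) on the plunger's axis, 10 mm above the bench, in line with the red pointers on both its sides; axes as those of station. The saddle carries the blue lock housing and, 165 mm to the -y side of the plunger, the burner
- saddle (a joint): how far the saddle stands along the bed, in m: 0 with its pointers at the white line, negative towards -y; range -0.08 to 0.03. It slides with about 3 N of drag and stays where it is left
- plunger_top (a point): centre of the flat top of the red plunger head (40 mm across), 92.5 mm above the bench when the plunger is out. It stands in the keeper's window; the housing's channel below is 60 mm wide (x) and open along y. Axes as those of station
- plunger (a joint): how far the plunger is pushed down, in m: 0 out, 0.018 home on its stop. Spring: about 5 N at first, 12 N at the end; it throws the plunger out if let go. Off the hole the pin (10 mm thick, round end; hole 13 mm long) lands on the strip at 0.008 and goes no further; over the hole it goes home and stops the saddle. Within about 3 mm of the hole a firm push draws the saddle into line
- plunger_head: the red plunger head; its origin lies on the plunger's axis, 92.5 mm below its top: use plunger_top
- keeper (a joint): how far the brass keeper has slid to +y, in m: 0 open, 0.016 fully across. While the head stands up, the keeper's locking bar meets the head's side after 0.0025, and pushing on moves the saddle instead. With the plunger down by 0.016 or more the bar passes over the head's -y side. It takes about 2 N to slide, and stays where it is left
- keeper_lug (a point): middle of the top edge of the lug's pushing face, which looks to -y: 56 mm wide, 22 mm high, top 104.5 mm above the bench, 25 mm to the +y side of the plunger's axis when open. A closed gripper pressing on the head and drawn to +y pushes it
- keeper_plate: the brass keeper: a plate (6 mm thick, top 82.5 mm above the bench) with a window around the plunger head, 60 mm wide (x), and along y from 22.5 mm on the -y side of the plunger's axis to the lug at 25 mm on the +y side (open). Its origin lies on the plunger's axis at bench height when open
- burner: the brass bench burner on the saddle (185 mm long in x, 76 mm wide in y, top 174 mm above the bench) with a dark plate on top and two white valve knobs; origin at the centre of its foot, 44 mm above the bench
- frit_jar_mid (a point): amber glass jar with a black lid, 60 mm across, 75 mm high; point at its middle
- paddle_mid (a point): graphite paddle lying on the bench, 225 mm long along its x, 55 mm wide, 16 mm high; point near its middle, 10 mm up
- paperweight_mid (a point): blue glass paperweight, 66 mm across, 52 mm high; point at its middle

How it is judged:
By the outcome, as a careful person would: the job done as asked, in the order asked, and still so for the second after the job is handed in, with the robot touching nothing.
It also fails if it takes over 58 s, if anything falls off the work surface, if the arm or the gripper's body presses on something with over 40 N, if the wrist force passes 120 N, or if a joint passes its speed limit or range.

## Working session

There is one attempt and no reset: what is moved stays moved. The work goes in short steps, Python scripts to look and compute and a tool call to move; the robot and the scene stay as the last step left them, time stands still between calls to the robot, and variables do not carry over. Pictures are saved under pics/ and viewed, at most 13 in all, crops included, and the job is handed in when it is done.

Besides the shell and the picture viewer there is one more tool, called after "Request:" as name(argument=value, ...), one argument or row to a line, values as JSON. drive_tool: Moves the arm, as the interface text tells. Its arguments: {"type":"object","properties":{"motion":{"type":"array","items":{"type":"object","properties":{"claw":{"type":"number"},"dx":{"type":"number"},"dy":{"type":"number"},"dz":{"type":"number"},"rx":{"type":"number"},"ry":{"type":"number"},"rz":{"type":"number"}}}},"squeeze":{"type":"number"}},"required":["motion"]}

```bash
mkdir -p pics; ls; python3 - <<'E'
from workcell import env
import cv2, numpy as np
s=env.observe(); print(s['t'],s['tool_pos'],s['orientation'],s['force'])
for c in ['scene','top']:
    p,d=env.read_camera(c); cv2.imwrite(f'pics/{c}0.png',p)
    for q in ['plunger_top','keeper_lug','plunger_head','keeper_plate','burner','frit_jar_mid','paddle_mid','paperweight_mid','bed','saddle','pointer','station']:
        try:
            r=env.boxes_of(c,q); print(c,q,[(np.round(x['xyz'],4).tolist(),round(x['p'],2)) for x in r[:2]])
        except Exception as e: print(c,q,e)
E
```

```text
pics
0.0 [0.13761421 0.55801384 0.23083835] [ 1.20611768e-01  9.92699608e-01 -5.36694195e-04 -4.91560499e-05] [ 0.30597365  0.65117477 -0.00612071]
scene plunger_top [([0.5498, -0.0486, 0.0921], 0.73)]
scene keeper_lug [([0.5461, -0.0176, 0.083], 0.87)]
scene plunger_head [([0.5494, -0.0428, 0.0882], 0.47)]
scene keeper_plate [([0.5493, -0.0162, 0.0821], 0.84), ([0.4245, -0.0661, 0.0558], 0.48)]
scene burner [([0.5286, -0.1982, 0.1524], 0.95)]
scene frit_jar_mid [([0.4265, -0.0661, 0.0557], 0.68)]
scene paddle_mid [([0.5516, -0.0488, 0.0912], 0.67), ([0.7071, 0.0374, 0.0173], 0.62)]
scene paperweight_mid [([0.4653, 0.1842, 0.0417], 0.71)]
scene bed [([0.5616, -0.0824, 0.0476], 0.72)]
scene saddle [([0.5472, -0.1419, 0.0654], 0.94)]
scene pointer [([0.5473, -0.1352, 0.064], 0.61), ([0.5635, -0.0829, 0.0457], 0.16)]
scene station [([0.5614, -0.0846, 0.0423], 0.89)]
top plunger_top [([0.5419, -0.0449, 0.0921], 0.84)]
top keeper_lug [([0.5414, -0.02, 0.0812], 0.9), ([0.532, -0.0819, 0.0448], 0.46)]
top plunger_head [([0.5442, -0.0438, 0.094], 0.58)]
top keeper_plate [([0.5442, -0.0251, 0.0828], 0.6)]
top burner [([0.5147, -0.1946, 0.1753], 0.85)]
top frit_jar_mid [([0.4113, -0.0648, 0.073], 0.58)]
top paddle_mid [([0.6986, 0.0328, 0.013], 0.86)]
top paperweight_mid [([0.4522, 0.1812, 0.0419], 0.86), ([0.543, -0.0189, 0.0802], 0.62)]
top bed [([0.534, -0.0822, 0.0419], 0.87), ([0.6977, 0.0343, 0.0127], 0.56)]
top saddle [([0.5293, -0.1364, 0.0791], 0.56)]
top pointer [([0.5262, -0.1369, 0.0843], 0.78)]
top station [([0.5328, -0.0886, 0.0446], 0.84)]
```

View pics/scene0.png

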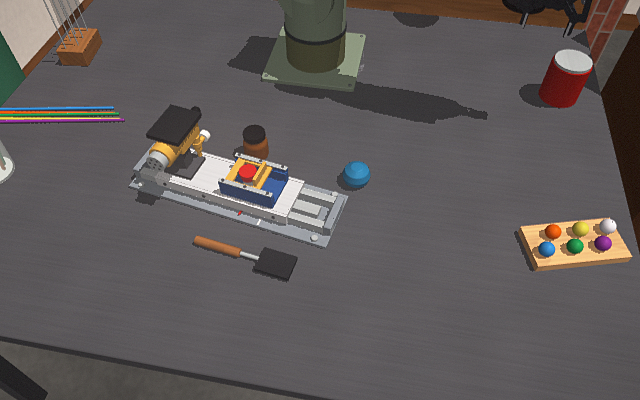

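View pics/top0.png

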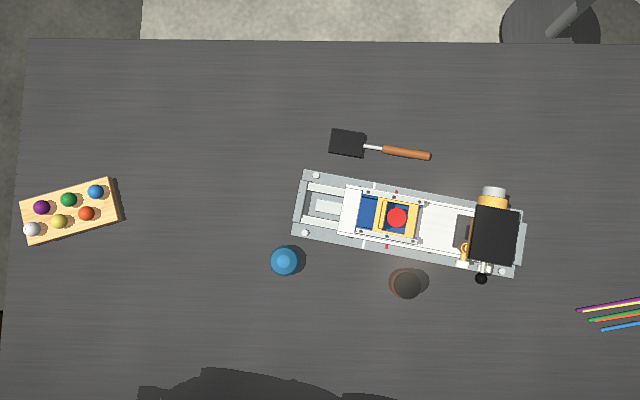

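The top view shows the bed running left–right. The red head is at about (397,217), the white line ends are near (374,186) and (364,244), and the red pointers are near (396,191) and (387,246). I'll measure these by colour.

```bash
cat > h.py <<'E'
import numpy as np, cv2
from workcell import env
def ray(cam,u,v,z):
    m=env.camera_model(cam);K=np.array(m['mtx']);T=np.array(m['extrinsics']);R=T[:3,:3];t=T[:3,3]
    d=R.T@np.linalg.solve(K,[u,v,1.]);o=-R.T@t
    return o+d*(z-o[2])/d[2]
def red(p,amin=2):
    b,g,r=[p[...,i].astype(int) for i in range(3)]
    m=((r>110)&(r>2.2*g)&(r>2.2*b)).astype(np.uint8)
    n,l,s,c=cv2.connectedComponentsWithStats(m)
    return [(s[i,4],c[i]) for i in range(1,n) if s[i,4]>=amin]
E
python3 - <<'E'
from h import *
p,d=env.read_camera('top')
for a,c in red(p):
    if 280<c[0]<530 and 150<c[1]<280: print('red',a,c.round(1),ray('top',*c,.0925 if a>100 else .03).round(4), d[int(c[1]),int(c[0])])
# depth -> world height near
m=env.camera_model('top');K=np.array(m['mtx']);T=np.array(m['extrinsics'])
def wz(u,v):
    z=d[v,u];return (T[:3,:3].T@(z*np.linalg.solve(K,[u,v,1.])-T[:3,3])).round(4)
for u,v in [(374,186),(364,244),(396,191),(387,246)]: print(u,v,wz(u,v),p[v,u])
c=p[160:270,285:435]; cv2.imwrite('pics/topc.png',cv2.resize(c,None,fx=5,fy=5,interpolation=cv2.INTER_NEAREST))
E
```

```text
red 5 [395.6 191.2] [ 0.6034 -0.0535  0.03  ] 0.9235474
red 303 [396.  217.2] [ 0.544  -0.0446  0.0925] 0.84084797
red 7 [386.  245.9] [ 0.4863 -0.0331  0.03  ] 0.9108997
374 186 [ 0.6166 -0.0091  0.0097] [255 255 255]
364 244 [0.4892 0.0119 0.0098] [231 238 238]
396 191 [ 0.6057 -0.0568  0.0143] [ 37  42 255]
387 246 [ 0.4858 -0.0374  0.0142] [ 91  96 162]
```

View pics/topc.png

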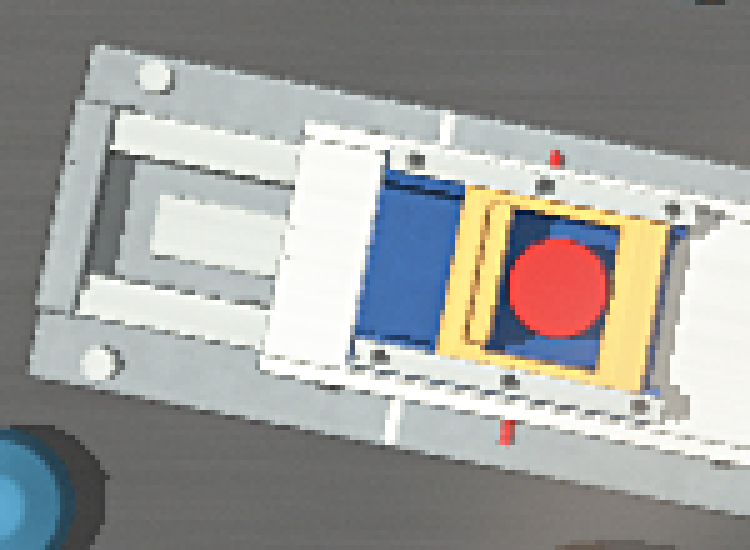

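White line ends are at crop (447,127) and (393,420), pointers at (557,158) and (507,432). That gives a bed yaw of about -9.3° and a saddle position of about -49 mm. Next I move above the head with the claw shut.

Request:
drive_tool(
  motion=[
    {"claw": 0, "rz": -4.6},
    {"dx": -5, "dy": -3.4},
    {"dx": -5, "dy": -3.4},
    {"dx": -5, "dy": -3.4},
    {"dx": -5, "dy": -3.4},
    {"dx": -5, "dy": -3.4},
    {"dx": -4, "dy": -4.4},
    {"dx": -4, "dy": -4.4},
    {"dx": -4, "dy": -4.4},
    {"dx": -4, "dy": -4.4},
    {"dx": -2.24, "dy": -4.5},
    {"dx": -2.24, "dy": -4.5},
    {"dx": -2.24, "dy": -4.5},
    {"dx": -2.24, "dy": -4.5},
    {},
  ],
  squeeze=20,
)

```text
schema error: expected keys claw, dx, dy, dz, rx, ry, rz
```

Request:
drive_tool(
  motion=[
    {"claw": 0, "dx": 0, "dy": 0, "dz": 0, "rx": 0, "ry": 0, "rz": -4.6},
    {"claw": 0, "dx": -5, "dy": -3.4, "dz": 0, "rx": 0, "ry": 0, "rz": 0},
    {"claw": 0, "dx": -5, "dy": -3.4, "dz": 0, "rx": 0, "ry": 0, "rz": 0},
    {"claw": 0, "dx": -5, "dy": -3.4, "dz": 0, "rx": 0, "ry": 0, "rz": 0},
    {"claw": 0, "dx": -5, "dy": -3.4, "dz": 0, "rx": 0, "ry": 0, "rz": 0},
    {"claw": 0, "dx": -5, "dy": -3.4, "dz": 0, "rx": 0, "ry": 0, "rz": 0},
    {"claw": 0, "dx": -4, "dy": -4.4, "dz": 0, "rx": 0, "ry": 0, "rz": 0},
    {"claw": 0, "dx": -4, "dy": -4.4, "dz": 0, "rx": 0, "ry": 0, "rz": 0},
    {"claw": 0, "dx": -4, "dy": -4.4, "dz": 0, "rx": 0, "ry": 0, "rz": 0},
    {"claw": 0, "dx": -4, "dy": -4.4, "dz": 0, "rx": 0, "ry": 0, "rz": 0},
    {"claw": 0, "dx": -2.2, "dy": -4.5, "dz": 0, "rx": 0, "ry": 0, "rz": 0},
    {"claw": 0, "dx": -2.2, "dy": -4.5, "dz": 0, "rx": 0, "ry": 0, "rz": 0},
    {"claw": 0, "dx": -2.2, "dy": -4.5, "dz": 0, "rx": 0, "ry": 0, "rz": 0},
    {"claw": 0, "dx": -2.2, "dy": -4.5, "dz": 0, "rx": 0, "ry": 0, "rz": 0},
    {"claw": 0, "dx": 0, "dy": 0, "dz": 0, "rx": 0, "ry": 0, "rz": 0},
  ],
  squeeze=20,
)

```text
t: 3.22
tool_pos: [0.5449, -0.0449, 0.231]
orientation: [0.083, 0.997, -0.001, 0.0]
force: [0.0, 1.0, -0.9]
finger_gap: 0.0002
grasp_force: 0.0
```

```bash
cat >> h.py <<'E'
def fray(u,v,z,m):
    K=np.array(m['mtx']);T=np.array(m['extrinsics']);R=T[:3,:3];t=T[:3,3]
    a=np.array([(u-K[0,2])/K[0,0],(v-K[1,2])/K[1,1]]);th=np.hypot(*a)
    dc=np.r_[a/th*np.sin(th),np.cos(th)] if th>0 else np.array([0,0,1.])
    d=R.T@dc;o=-R.T@t
    return o+d*(z-o[2])/d[2]
YB=np.array([.163,.9866]);XB=np.array([.9866,-.163])
E
python3 - <<'E'
from h import *
m=env.camera_model('wrist');p,d=env.read_camera('wrist');cv2.imwrite('pics/w1.png',p)
tcp=env.observe()['tool_pos']
for a,c in red(p,4):
    w=fray(*c,.0925 if a>300 else .0142,m); e=w[:2]-tcp[:2]; print(a,c.round(1),w.round(4),'bed x,y rel tcp',(e@XB).round(4),(e@YB).round(4))
E
```

```text
21 [321. 123.] [ 0.4838 -0.0352  0.0142] bed x,y rel tcp -0.0612 -0.0029
1349 [320.8 187.5] [ 0.5413 -0.045   0.0925] bed x,y rel tcp -0.0029 -0.0032
```

View pics/w1.png

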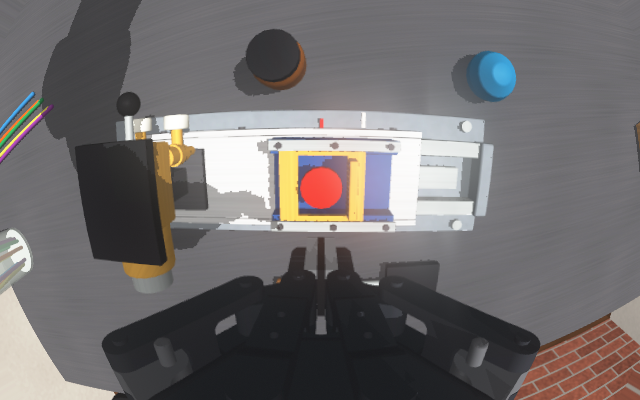

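Request:
drive_tool(
  motion=[
    {"claw": 0, "dx": 0.25, "dy": 0, "dz": 4, "rx": 0, "ry": 0, "rz": 0},
    {"claw": 0, "dx": 0, "dy": 0, "dz": 4, "rx": 0, "ry": 0, "rz": 0},
    {"claw": 0, "dx": 0, "dy": 0, "dz": 3, "rx": 0, "ry": 0, "rz": 0},
    {"claw": 0, "dx": 0, "dy": 0, "dz": 1.5, "rx": 0, "ry": 0, "rz": 0},
    {"claw": 0, "dx": 0, "dy": 0, "dz": 1.0, "rx": 0, "ry": 0, "rz": 0},
    {"claw": 0, "dx": 0, "dy": 0, "dz": 0, "rx": 0, "ry": 0, "rz": 0},
    {"claw": 0, "dx": 0, "dy": 0, "dz": 0, "rx": 0, "ry": 0, "rz": 0},
  ],
)

```text
t: 4.15
tool_pos: [0.5425, -0.0406, 0.0971]
orientation: [0.081, 0.997, -0.0, 0.001]
force: [0.2, 0.3, -0.8]
finger_gap: -0.0001
grasp_force: 0.0
```

Request:
drive_tool(
  motion=[
    {"claw": 0, "dx": 0, "dy": 0.2, "dz": 0, "rx": 0, "ry": 0, "rz": 0},
    {"claw": 0, "dx": 0, "dy": 0.2, "dz": 0, "rx": 0, "ry": 0, "rz": 0},
    {"claw": 0, "dx": 0, "dy": 0.2, "dz": 0, "rx": 0, "ry": 0, "rz": 0},
    {"claw": 0, "dx": 0, "dy": 0, "dz": 0, "rx": 0, "ry": 0, "rz": 0},
  ],
)

```text
t: 4.65
tool_pos: [0.5431, -0.0345, 0.0963]
orientation: [0.081, 0.997, -0.0, -0.0]
force: [0.7, -0.4, 0.3]
finger_gap: -0.0001
grasp_force: 0.0
```

Request:
drive_tool(
  motion=[
    {"claw": 0, "dx": 0, "dy": 0.3, "dz": 0.05, "rx": 0, "ry": 0, "rz": 0},
    {"claw": 0, "dx": 0, "dy": 0.3, "dz": 0.05, "rx": 0, "ry": 0, "rz": 0},
    {"claw": 0, "dx": 0, "dy": 0.3, "dz": 0, "rx": 0, "ry": 0, "rz": 0},
    {"claw": 0, "dx": 0, "dy": 0.3, "dz": 0, "rx": 0, "ry": 0, "rz": 0},
  ],
)

```text
t: 5.15
tool_pos: [0.5451, -0.0228, 0.0954]
orientation: [0.081, 0.997, -0.0, 0.0]
force: [-0.7, -4.2, 3.8]
finger_gap: -0.0001
grasp_force: 2.2
```

```bash
cat >> h.py <<'E'
def look(name=None):
    s=env.observe();m=env.camera_model('wrist');p,d=env.read_camera('wrist')
    if name: cv2.imwrite(name,p)
    b,g,r=[p[...,i].astype(int) for i in range(3)]
    print('t',s['t'],np.round(s['tool_pos'],4),np.round(s['force'],1))
    ST=np.array([.5529,.0014])
    print('tcp y rel station',((np.array(s['tool_pos'])[:2]-ST)@YB).round(4))
    for a,c in red(p,4): 
        w=fray(*c,.0142,m);w2=fray(*c,.0925,m);print(a,c.round(1),'pointer y',((w[:2]-ST)@YB).round(4),'head y',((w2[:2]-ST)@YB).round(4))
    return p,d,m
E
python3 -c "
from h import *
look('pics/w2.png')
p,d=env.read_camera('top')
ST=np.array([.5529,.0014])
for a,c in red(p):
    if 280<c[0]<530 and 150<c[1]<280: print('top',a,((ray('top',*c,.0142)[:2]-ST)@YB).round(4))
"
```

```text
t 5.15 [ 0.5451 -0.0228  0.0954] [-0.7 -4.2  3.8]
tcp y rel station -0.0252
75 [300. 131.] pointer y -0.0408 head y -0.0356
2669 [283.2 241.7] pointer y -0.0552 head y -0.0449
```

View pics/w2.png

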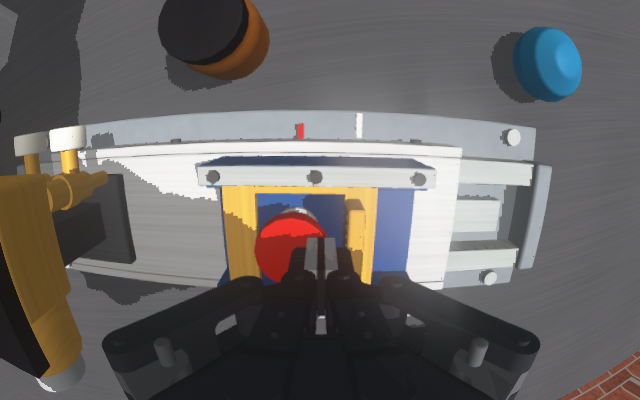

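Request:
drive_tool(
  motion=[
    {"claw": 0, "dx": 0, "dy": 0.3, "dz": 0, "rx": 0, "ry": 0, "rz": 0},
    {"claw": 0, "dx": 0, "dy": 0.3, "dz": 0, "rx": 0, "ry": 0, "rz": 0},
    {"claw": 0, "dx": 0, "dy": 0.3, "dz": 0, "rx": 0, "ry": 0, "rz": 0},
    {"claw": 0, "dx": 0, "dy": 0.3, "dz": 0, "rx": 0, "ry": 0, "rz": 0},
    {"claw": 0, "dx": 0, "dy": 0.3, "dz": 0, "rx": 0, "ry": 0, "rz": 0},
    {"claw": 0, "dx": 0, "dy": 0.2, "dz": 0, "rx": 0, "ry": 0, "rz": 0},
    {"claw": 0, "dx": 0, "dy": 0, "dz": 0, "rx": 0, "ry": 0, "rz": 0},
  ],
)

```text
t: 6.12
tool_pos: [0.5477, -0.0057, 0.0953]
orientation: [0.081, 0.997, 0.0, -0.0]
force: [0.4, -1.2, 1.6]
finger_gap: -0.0002
grasp_force: 0.6
```

```bash
python3 -c "
from h import *
look('pics/w3.png')"
```

```text
t 6.125 [ 0.5477 -0.0057  0.0953] [ 0.4 -1.2  1.6]
tcp y rel station -0.0079
82 [300.5 131.7] pointer y -0.0231 head y -0.0181
2601 [283.4 242.1] pointer y -0.0377 head y -0.0275
```

Request:
drive_tool(
  motion=[
    {"claw": 0, "dx": 0, "dy": 0, "dz": 0.3, "rx": 0, "ry": 0, "rz": 0},
    {"claw": 0, "dx": 0, "dy": 0, "dz": 0.3, "rx": 0, "ry": 0, "rz": 0},
    {"claw": 0, "dx": 0, "dy": 0, "dz": 0.2, "rx": 0, "ry": 0, "rz": 0},
    {"claw": 0, "dx": 0, "dy": 0, "dz": 0, "rx": 0, "ry": 0, "rz": 0},
  ],
)

```text
t: 6.68
tool_pos: [0.5477, -0.0062, 0.0874]
orientation: [0.081, 0.997, -0.0, -0.0]
force: [-0.2, -2.1, 8.6]
finger_gap: -0.0002
grasp_force: 6.1
```

Request:
drive_tool(
  motion=[
    {"claw": 0, "dx": 0, "dy": 0, "dz": 0.2, "rx": 0, "ry": 0, "rz": 0},
    {"claw": 0, "dx": 0, "dy": 0, "dz": 0.2, "rx": 0, "ry": 0, "rz": 0},
    {"claw": 0, "dx": 0, "dy": 0, "dz": 0, "rx": 0, "ry": 0, "rz": 0},
  ],
)

```text
t: 7.05
tool_pos: [0.5477, -0.0062, 0.0838]
orientation: [0.081, 0.997, -0.0, 0.0]
force: [-3.2, -3.0, 18.2]
finger_gap: -0.0002
grasp_force: 12.6
```

Request:
drive_tool(
  motion=[
    {"claw": 0, "dx": 0, "dy": 0.15, "dz": -0.02, "rx": 0, "ry": 0, "rz": 0},
    {"claw": 0, "dx": 0, "dy": 0.15, "dz": 0, "rx": 0, "ry": 0, "rz": 0},
  ],
)

```text
t: 7.3
tool_pos: [0.5481, -0.004, 0.0839]
orientation: [0.081, 0.997, -0.001, -0.0]
force: [-3.3, -6.2, 15.1]
finger_gap: -0.0
grasp_force: 12.5
```

Request:
drive_tool(
  motion=[
    {"claw": 0, "dx": 0, "dy": 0.15, "dz": 0, "rx": 0, "ry": 0, "rz": 0},
    {"claw": 0, "dx": 0, "dy": 0.15, "dz": 0, "rx": 0, "ry": 0, "rz": 0},
  ],
)

```text
t: 7.55
tool_pos: [0.5486, -0.0011, 0.0839]
orientation: [0.081, 0.997, -0.001, 0.0]
force: [-2.6, -7.4, 15.4]
finger_gap: 0.0002
grasp_force: 12.4
```

Request:
drive_tool(
  motion=[
    {"claw": 0, "dx": 0, "dy": 0.15, "dz": 0, "rx": 0, "ry": 0, "rz": 0},
    {"claw": 0, "dx": 0, "dy": 0.15, "dz": 0, "rx": 0, "ry": 0, "rz": 0},
  ],
)

```text
t: 7.8
tool_pos: [0.5491, 0.002, 0.0839]
orientation: [0.081, 0.997, -0.001, 0.0]
force: [-2.1, -5.5, 12.9]
finger_gap: -0.0
grasp_force: 11.2
```

Request:
drive_tool(
  motion=[
    {"claw": 0, "dx": 0, "dy": 0.12, "dz": 0, "rx": 0, "ry": 0, "rz": 0},
    {"claw": 0, "dx": 0, "dy": 0.12, "dz": 0, "rx": 0, "ry": 0, "rz": 0},
  ],
)

```text
t: 8.05
tool_pos: [0.5496, 0.005, 0.0838]
orientation: [0.081, 0.997, -0.0, 0.0]
force: [-0.6, -3.5, 12.0]
finger_gap: -0.0002
grasp_force: 8.8
```

Request:
drive_tool(
  motion=[
    {"claw": 0, "dx": 0, "dy": 0, "dz": 0.08, "rx": 0, "ry": 0, "rz": 0},
    {"claw": 0, "dx": 0, "dy": 0, "dz": 0, "rx": 0, "ry": 0, "rz": 0},
  ],
)

```text
t: 8.3
tool_pos: [0.5497, 0.0052, 0.0832]
orientation: [0.081, 0.997, 0.0, 0.0]
force: [-2.7, -0.9, 16.4]
finger_gap: -0.0002
grasp_force: 9.9
```

Request:
drive_tool(
  motion=[
    {"claw": 0, "dx": 0, "dy": 0.1, "dz": 0.05, "rx": 0, "ry": 0, "rz": 0},
    {"claw": 0, "dx": 0, "dy": 0, "dz": 0, "rx": 0, "ry": 0, "rz": 0},
  ],
)

```text
t: 8.55
tool_pos: [0.5499, 0.0063, 0.0827]
orientation: [0.081, 0.997, 0.0, 0.0]
force: [-1.7, -1.3, 16.2]
finger_gap: -0.0001
grasp_force: 9.4
```

Request:
drive_tool(
  motion=[
    {"claw": 0, "dx": 0, "dy": 0.15, "dz": 0, "rx": 0, "ry": 0, "rz": 0},
    {"claw": 0, "dx": 0, "dy": 0, "dz": 0, "rx": 0, "ry": 0, "rz": 0},
  ],
)

```text
t: 8.8
tool_pos: [0.5502, 0.0077, 0.0827]
orientation: [0.081, 0.997, 0.0, 0.0]
force: [-3.0, -2.6, 17.7]
finger_gap: -0.0001
grasp_force: 9.5
```

```bash
python3 -c "
from h import *
look('pics/w4.png')"
```

```text
t 8.8 [0.5502 0.0077 0.0827] [-3.  -2.6 17.7]
tcp y rel station 0.0058
89 [300.5 132.1] pointer y -0.0086 head y -0.0036
2494 [283.5 243.7] pointer y -0.0224 head y -0.0122
```

View pics/w4.png

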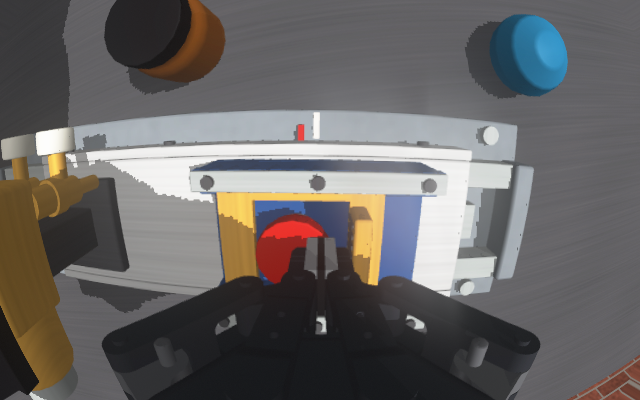

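Request:
drive_tool(
  motion=[
    {"claw": 0, "dx": 0, "dy": 0.15, "dz": 0, "rx": 0, "ry": 0, "rz": 0},
    {"claw": 0, "dx": 0, "dy": 0.1, "dz": 0, "rx": 0, "ry": 0, "rz": 0},
  ],
)

```text
t: 9.1
tool_pos: [0.5505, 0.01, 0.0827]
orientation: [0.081, 0.997, -0.0, 0.0]
force: [-1.2, -2.6, 15.7]
finger_gap: -0.0002
grasp_force: 9.8
```

Request:
drive_tool(
  motion=[
    {"claw": 0, "dx": 0, "dy": 0.15, "dz": 0, "rx": 0, "ry": 0, "rz": 0},
    {"claw": 0, "dx": 0, "dy": 0.1, "dz": 0, "rx": 0, "ry": 0, "rz": 0},
  ],
)

```text
t: 9.35
tool_pos: [0.551, 0.0125, 0.0827]
orientation: [0.081, 0.997, -0.0, 0.0]
force: [-1.6, -2.3, 16.1]
finger_gap: -0.0002
grasp_force: 9.7
```

Request:
drive_tool(
  motion=[
    {"claw": 0, "dx": 0, "dy": 0.15, "dz": 0, "rx": 0, "ry": 0, "rz": 0},
    {"claw": 0, "dx": 0, "dy": 0.1, "dz": 0, "rx": 0, "ry": 0, "rz": 0},
  ],
)

```text
t: 9.6
tool_pos: [0.5513, 0.0143, 0.0827]
orientation: [0.081, 0.997, -0.001, 0.0]
force: [-3.3, -9.1, 18.5]
finger_gap: -0.0003
grasp_force: 12.6
```

Request:
drive_tool(
  motion=[
    {"claw": 0, "dx": 0, "dy": 0, "dz": 0.1, "rx": 0, "ry": 0, "rz": 0},
    {"claw": 0, "dx": 0, "dy": 0, "dz": 0, "rx": 0, "ry": 0, "rz": 0},
  ],
)

```text
t: 9.85
tool_pos: [0.5514, 0.0144, 0.0822]
orientation: [0.081, 0.997, -0.0, 0.001]
force: [-4.9, -5.9, 29.3]
finger_gap: 0.0002
grasp_force: 16.2
```

Request:
drive_tool(
  motion=[
    {"claw": 0, "dx": 0, "dy": 0.1, "dz": -0.12, "rx": 0, "ry": 0, "rz": 0},
    {"claw": 0, "dx": 0, "dy": 0.1, "dz": 0, "rx": 0, "ry": 0, "rz": 0},
  ],
)

```text
t: 10.1
tool_pos: [0.5514, 0.015, 0.0827]
orientation: [0.081, 0.997, -0.001, -0.0]
force: [-2.8, -15.7, 14.2]
finger_gap: -0.0001
grasp_force: 16.7
```

Request:
drive_tool(
  motion=[
    {"claw": 0, "dx": 0, "dy": 0.1, "dz": 0, "rx": 0, "ry": 0, "rz": 0},
    {"claw": 0, "dx": 0, "dy": 0.1, "dz": 0, "rx": 0, "ry": 0, "rz": 0},
  ],
)

```text
t: 10.35
tool_pos: [0.5515, 0.0159, 0.0827]
orientation: [0.082, 0.997, -0.002, -0.0]
force: [-3.9, -20.4, 16.7]
finger_gap: -0.0004
grasp_force: 20.4
```

```bash
python3 -c "
from h import *
look()"
```

```text
t 10.35 [0.5515 0.0159 0.0827] [ -3.9 -20.4  16.7]
tcp y rel station 0.0141
84 [299.8 132.3] pointer y -0.001 head y 0.0046
2522 [282.7 244. ] pointer y -0.0151 head y -0.0043
```

Request:
drive_tool(
  motion=[
    {"claw": 0, "dx": 0, "dy": -0.2, "dz": 0, "rx": 0, "ry": 0, "rz": 0},
    {"claw": 0, "dx": 0, "dy": -0.2, "dz": 0, "rx": 0, "ry": 0, "rz": 0},
    {"claw": 0, "dx": 0, "dy": 0, "dz": 0.1, "rx": 0, "ry": 0, "rz": 0},
  ],
)

```text
t: 10.78
tool_pos: [0.5517, 0.0156, 0.0827]
orientation: [0.081, 0.997, 0.0, 0.001]
force: [-7.4, 1.0, 44.9]
finger_gap: -0.0002
grasp_force: 23.8
```

```bash
python3 -c "
from h import *
look('pics/w5.png')"
```

```text
t 10.775 [0.5517 0.0156 0.0827] [-7.4  1.  44.9]
tcp y rel station 0.0138
89 [300.5 132.1] pointer y -0.0005 head y 0.0044
2497 [283.5 243.6] pointer y -0.0143 head y -0.0042
```

View pics/w5.png

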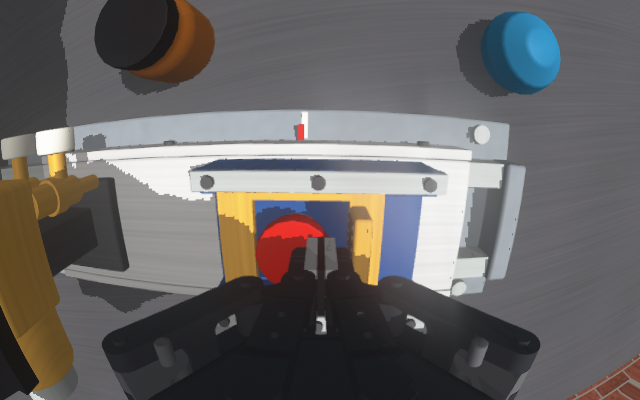

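Request:
drive_tool(
  motion=[
    {"claw": 0, "dx": 0, "dy": 0, "dz": -0.3, "rx": 0, "ry": 0, "rz": 0},
    {"claw": 0, "dx": 0, "dy": 0, "dz": -0.3, "rx": 0, "ry": 0, "rz": 0},
    {"claw": 0, "dx": 0, "dy": 0.0, "dz": 0, "rx": 0, "ry": 0, "rz": 0},
  ],
)

```text
t: 11.2
tool_pos: [0.5514, 0.0154, 0.0877]
orientation: [0.081, 0.997, 0.0, 0.0]
force: [-0.1, 2.1, 11.5]
finger_gap: -0.0
grasp_force: 5.3
```

Request:
drive_tool(
  motion=[
    {"claw": 0, "dx": 0, "dy": 0.2, "dz": 0, "rx": 0, "ry": 0, "rz": 0},
    {"claw": 0, "dx": 0, "dy": 0.2, "dz": 0, "rx": 0, "ry": 0, "rz": 0},
  ],
)

```text
t: 11.45
tool_pos: [0.552, 0.0186, 0.0877]
orientation: [0.081, 0.997, -0.0, 0.0]
force: [-1.3, -4.0, 10.4]
finger_gap: -0.0001
grasp_force: 6.0
```

```bash
python3 -c "
from h import *
look()"
```

```text
t 11.45 [0.552  0.0186 0.0877] [-1.3 -4.  10.4]
tcp y rel station 0.0168
75 [301. 132.] pointer y 0.0024 head y 0.0074
2496 [283.6 243.4] pointer y -0.0119 head y -0.0018
```

Request:
drive_tool(
  motion=[
    {"claw": 0, "dx": 0, "dy": 0, "dz": 0.2, "rx": 0, "ry": 0, "rz": 0},
    {"claw": 0, "dx": 0, "dy": 0, "dz": 0.2, "rx": 0, "ry": 0, "rz": 0},
    {"claw": 0, "dx": 0, "dy": 0, "dz": 0, "rx": 0, "ry": 0, "rz": 0},
  ],
)

```text
t: 11.88
tool_pos: [0.5521, 0.0189, 0.0839]
orientation: [0.081, 0.997, -0.0, 0.0]
force: [-1.1, -1.0, 14.8]
finger_gap: -0.0002
grasp_force: 10.4
```

Request:
drive_tool(
  motion=[
    {"claw": 0, "dx": 0, "dy": 0, "dz": 0.06, "rx": 0, "ry": 0, "rz": 0},
    {"claw": 0, "dx": 0, "dy": 0, "dz": 0, "rx": 0, "ry": 0, "rz": 0},
  ],
)

```text
t: 12.12
tool_pos: [0.5521, 0.0189, 0.0837]
orientation: [0.081, 0.997, -0.0, 0.001]
force: [-2.6, -0.9, 23.9]
finger_gap: 0.0001
grasp_force: 13.6
```

Request:
drive_tool(
  motion=[
    {"claw": 0, "dx": 0, "dy": 0.1, "dz": 0, "rx": 0, "ry": 0, "rz": 0},
    {"claw": 0, "dx": 0, "dy": 0.1, "dz": 0, "rx": 0, "ry": 0, "rz": 0},
  ],
)

```text
t: 12.38
tool_pos: [0.5523, 0.0196, 0.0836]
orientation: [0.081, 0.997, -0.001, 0.0]
force: [-3.3, -10.5, 25.5]
finger_gap: -0.0001
grasp_force: 14.4
```

Request:
drive_tool(
  motion=[
    {"claw": 0, "dx": 0, "dy": 0.1, "dz": 0, "rx": 0, "ry": 0, "rz": 0},
    {"claw": 0, "dx": 0, "dy": 0.1, "dz": 0, "rx": 0, "ry": 0, "rz": 0},
  ],
)

```text
t: 12.62
tool_pos: [0.5526, 0.0215, 0.0837]
orientation: [0.081, 0.997, -0.001, 0.0]
force: [-4.3, -7.0, 24.6]
finger_gap: -0.0002
grasp_force: 13.9
```

Request:
drive_tool(
  motion=[
    {"claw": 0, "dx": 0, "dy": 0.1, "dz": -0.03, "rx": 0, "ry": 0, "rz": 0},
    {"claw": 0, "dx": 0, "dy": 0.1, "dz": 0, "rx": 0, "ry": 0, "rz": 0},
  ],
)

```text
t: 12.88
tool_pos: [0.5529, 0.0236, 0.0837]
orientation: [0.081, 0.997, -0.001, 0.0]
force: [-2.2, -7.7, 19.9]
finger_gap: 0.0002
grasp_force: 12.6
```

Request:
drive_tool(
  motion=[
    {"claw": 0, "dx": 0, "dy": 0.1, "dz": 0, "rx": 0, "ry": 0, "rz": 0},
    {"claw": 0, "dx": 0, "dy": 0.1, "dz": 0, "rx": 0, "ry": 0, "rz": 0},
  ],
)

```text
t: 13.12
tool_pos: [0.5533, 0.0256, 0.0837]
orientation: [0.081, 0.997, -0.001, 0.0]
force: [-3.5, -9.2, 20.4]
finger_gap: -0.0002
grasp_force: 12.6
```

Request:
drive_tool(
  motion=[
    {"claw": 0, "dx": 0, "dy": 0.1, "dz": 0, "rx": 0, "ry": 0, "rz": 0},
    {"claw": 0, "dx": 0, "dy": 0.1, "dz": 0, "rx": 0, "ry": 0, "rz": 0},
  ],
)

```text
t: 13.38
tool_pos: [0.5536, 0.0276, 0.0838]
orientation: [0.081, 0.997, -0.001, 0.0]
force: [-2.3, -9.0, 19.1]
finger_gap: -0.0001
grasp_force: 12.6
```

Request:
drive_tool(
  motion=[
    {"claw": 0, "dx": 0, "dy": 0.1, "dz": 0, "rx": 0, "ry": 0, "rz": 0},
    {"claw": 0, "dx": 0, "dy": 0.1, "dz": 0, "rx": 0, "ry": 0, "rz": 0},
  ],
)

```text
t: 13.62
tool_pos: [0.554, 0.0295, 0.0837]
orientation: [0.081, 0.997, -0.001, 0.0]
force: [-1.6, -10.1, 19.4]
finger_gap: 0.0004
grasp_force: 12.7
```

Request:
drive_tool(
  motion=[
    {"claw": 0, "dx": 0, "dy": 0.1, "dz": 0, "rx": 0, "ry": 0, "rz": 0},
    {"claw": 0, "dx": 0, "dy": 0.1, "dz": 0, "rx": 0, "ry": 0, "rz": 0},
  ],
)

```text
t: 13.88
tool_pos: [0.5543, 0.0315, 0.0838]
orientation: [0.081, 0.997, -0.001, 0.0]
force: [-1.0, -9.3, 19.6]
finger_gap: 0.0005
grasp_force: 12.5
```

Request:
drive_tool(
  motion=[
    {"claw": 0, "dx": 0, "dy": 0.1, "dz": 0, "rx": 0, "ry": 0, "rz": 0},
    {"claw": 0, "dx": 0, "dy": 0.1, "dz": 0, "rx": 0, "ry": 0, "rz": 0},
  ],
)

```text
t: 14.12
tool_pos: [0.5547, 0.0335, 0.0838]
orientation: [0.081, 0.997, -0.001, 0.0]
force: [-0.8, -7.3, 20.3]
finger_gap: -0.0001
grasp_force: 12.3
```

Request:
drive_tool(
  motion=[
    {"claw": 0, "dx": 0, "dy": 0.1, "dz": 0, "rx": 0, "ry": 0, "rz": 0},
    {"claw": 0, "dx": 0, "dy": 0.1, "dz": 0, "rx": 0, "ry": 0, "rz": 0},
  ],
)

```text
t: 14.38
tool_pos: [0.555, 0.0354, 0.0838]
orientation: [0.081, 0.997, -0.001, 0.0]
force: [-1.1, -6.2, 19.0]
finger_gap: 0.0001
grasp_force: 12.2
```

```bash
python3 -c "
from h import *
look()"
```

```text
t 14.375 [0.555  0.0354 0.0838] [-1.1 -6.2 19. ]
tcp y rel station 0.0339
89 [300.5 132.1] pointer y 0.0194 head y 0.0246
2476 [283.4 243.8] pointer y 0.0054 head y 0.0158
```

Request:
drive_tool(
  motion=[
    {"claw": 0, "dx": 0, "dy": 0, "dz": -0.5, "rx": 0, "ry": 0, "rz": 0},
    {"claw": 0, "dx": 0, "dy": -0.2, "dz": -1.3, "rx": 0, "ry": 0, "rz": 0},
    {"claw": 0, "dx": 0, "dy": 0, "dz": -1.2, "rx": 0, "ry": 0, "rz": 0},
    {"claw": 0, "dx": 0, "dy": 2.2, "dz": 0, "rx": 0, "ry": 0, "rz": 0},
    {"claw": 0, "dx": 0, "dy": 2.2, "dz": 0, "rx": 0, "ry": 0, "rz": 0},
    {"claw": 0, "dx": 0, "dy": 0.4, "dz": 0.7, "rx": 0, "ry": 0, "rz": 0},
    {"claw": 0, "dx": 0, "dy": 0, "dz": 0.8, "rx": 0, "ry": 0, "rz": 0},
    {"claw": 0, "dx": 0, "dy": 0, "dz": 0.4, "rx": 0, "ry": 0, "rz": 0},
    {"claw": 0, "dx": 0, "dy": 0, "dz": 0, "rx": 0, "ry": 0, "rz": 0},
  ],
)

```text
t: 15.55
tool_pos: [0.5619, 0.0815, 0.0938]
orientation: [0.081, 0.997, -0.0, -0.0]
force: [0.2, -0.6, 0.8]
finger_gap: -0.0001
grasp_force: 0.0
```

Request:
drive_tool(
  motion=[
    {"claw": 0, "dx": 0, "dy": -0.3, "dz": 0, "rx": 0, "ry": 0, "rz": 0},
    {"claw": 0, "dx": 0, "dy": -0.3, "dz": 0, "rx": 0, "ry": 0, "rz": 0},
    {"claw": 0, "dx": 0, "dy": -0.3, "dz": 0, "rx": 0, "ry": 0, "rz": 0},
    {"claw": 0, "dx": 0, "dy": -0.3, "dz": 0, "rx": 0, "ry": 0, "rz": 0},
    {"claw": 0, "dx": 0, "dy": -0.3, "dz": 0, "rx": 0, "ry": 0, "rz": 0},
  ],
)

```text
t: 16.18
tool_pos: [0.5597, 0.0674, 0.0942]
orientation: [0.081, 0.997, 0.0, 0.0]
force: [-0.1, 3.3, -1.1]
finger_gap: -0.0001
grasp_force: 1.8
```

```bash
python3 -c "
from h import *
look('pics/w6.png')"
```

```text
t 16.175 [0.5597 0.0674 0.0942] [-0.1  3.3 -1.1]
tcp y rel station 0.0662
74 [258.  133.1] pointer y 0.0202 head y 0.0361
3777 [236.2 248.1] pointer y -0.0021 head y 0.0217
```

View pics/w6.png

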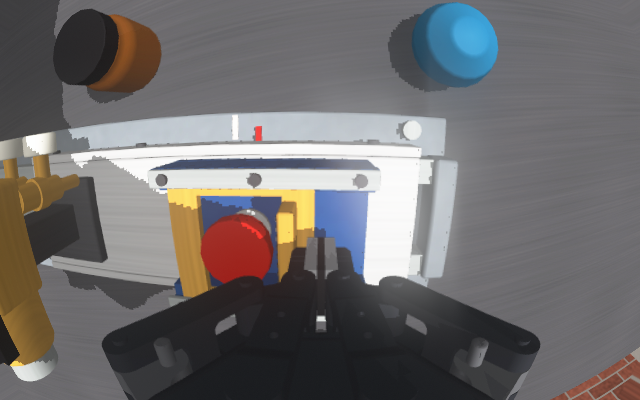

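Request:
drive_tool(
  motion=[
    {"claw": 0, "dx": 0, "dy": -0.3, "dz": 0, "rx": 0, "ry": 0, "rz": 0},
    {"claw": 0, "dx": 0, "dy": -0.3, "dz": 0, "rx": 0, "ry": 0, "rz": 0},
    {"claw": 0, "dx": 0, "dy": -0.4, "dz": 0, "rx": 0, "ry": 0, "rz": 0},
    {"claw": 0, "dx": 0, "dy": -0.4, "dz": 0, "rx": 0, "ry": 0, "rz": 0},
    {"claw": 0, "dx": 0, "dy": -0.4, "dz": 0, "rx": 0, "ry": 0, "rz": 0},
    {"claw": 0, "dx": 0, "dy": -0.4, "dz": 0, "rx": 0, "ry": 0, "rz": 0},
    {"claw": 0, "dx": 0, "dy": -0.4, "dz": 0, "rx": 0, "ry": 0, "rz": 0},
    {"claw": 0, "dx": 0, "dy": -0.4, "dz": 0, "rx": 0, "ry": 0, "rz": 0},
    {"claw": 0, "dx": 0, "dy": -0.4, "dz": 0, "rx": 0, "ry": 0, "rz": 0},
    {"claw": 0, "dx": 0, "dy": -0.3, "dz": 0, "rx": 0, "ry": 0, "rz": 0},
    {"claw": 0, "dx": 0, "dy": -0.3, "dz": 0, "rx": 0, "ry": 0, "rz": 0},
    {"claw": 0, "dx": 0, "dy": 0.1, "dz": 0, "rx": 0, "ry": 0, "rz": 0},
  ],
)

```text
t: 17.73
tool_pos: [0.5536, 0.0282, 0.0941]
orientation: [0.081, 0.997, -0.0, 0.0]
force: [0.7, -0.0, -0.5]
finger_gap: 0.0002
grasp_force: 0.0
```

```bash
python3 -c "
from h import *
look()"
```

```text
t 17.725 [0.5536 0.0282 0.0941] [ 0.7 -0.  -0.5]
tcp y rel station 0.0266
86 [256.6 131.9] pointer y -0.0205 head y -0.0042
3838 [234.4 247.2] pointer y -0.0434 head y -0.019
```

Request:
drive_tool(
  motion=[
    {"claw": 0, "dx": 0, "dy": 0.1, "dz": -0.9, "rx": 0, "ry": 0, "rz": 0},
    {"claw": 0, "dx": 0, "dy": 0, "dz": -1.0, "rx": 0, "ry": 0, "rz": 0},
    {"claw": 0, "dx": 0, "dy": -2, "dz": 0, "rx": 0, "ry": 0, "rz": 0},
    {"claw": 0, "dx": 0, "dy": -1.9, "dz": 0, "rx": 0, "ry": 0, "rz": 0},
    {"claw": 0, "dx": 0, "dy": 0, "dz": 0, "rx": 0, "ry": 0, "rz": 0},
    {"claw": 0, "dx": 0, "dy": 0, "dz": 1.0, "rx": 0, "ry": 0, "rz": 0},
    {"claw": 0, "dx": 0, "dy": 0, "dz": 0.8, "rx": 0, "ry": 0, "rz": 0},
    {"claw": 0, "dx": 0, "dy": 0, "dz": 0.5, "rx": 0, "ry": 0, "rz": 0},
    {"claw": 0, "dx": 0, "dy": 0, "dz": 0.4, "rx": 0, "ry": 0, "rz": 0},
    {"claw": 0, "dx": 0, "dy": 0, "dz": 0.1, "rx": 0, "ry": 0, "rz": 0},
    {"claw": 0, "dx": 0, "dy": 0, "dz": 0, "rx": 0, "ry": 0, "rz": 0},
  ],
)

```text
t: 19.15
tool_pos: [0.5472, -0.008, 0.0849]
orientation: [0.08, 0.997, 0.0, -0.0]
force: [-2.3, 2.0, 7.3]
finger_gap: -0.0002
grasp_force: 3.9
```

Request:
drive_tool(
  motion=[
    {"claw": 0, "dx": 0, "dy": 0.1, "dz": 0.15, "rx": 0, "ry": 0, "rz": 0},
    {"claw": 0, "dx": 0, "dy": 0.15, "dz": 0, "rx": 0, "ry": 0, "rz": 0},
  ],
)

```text
t: 19.4
tool_pos: [0.5474, -0.007, 0.0839]
orientation: [0.081, 0.997, -0.001, -0.0]
force: [-4.2, -7.0, 15.6]
finger_gap: 0.0
grasp_force: 8.5
```

Request:
drive_tool(
  motion=[
    {"claw": 0, "dx": 0, "dy": 0.15, "dz": 0, "rx": 0, "ry": 0, "rz": 0},
    {"claw": 0, "dx": 0, "dy": 0.1, "dz": 0, "rx": 0, "ry": 0, "rz": 0},
  ],
)

```text
t: 19.65
tool_pos: [0.5478, -0.0045, 0.0839]
orientation: [0.081, 0.997, -0.001, -0.0]
force: [-4.3, -6.3, 16.0]
finger_gap: 0.0
grasp_force: 8.3
```

```bash
python3 -c "
from h import *
look()"
```

```text
t 19.65 [ 0.5478 -0.0045  0.0839] [-4.3 -6.3 16. ]
tcp y rel station -0.0066
94 [306.5 132.3] pointer y -0.0172 head y -0.0135
2108 [289.9 241.7] pointer y -0.0302 head y -0.0217
```

Request:
drive_tool(
  motion=[
    {"claw": 0, "dx": 0, "dy": 0.1, "dz": 0, "rx": 0, "ry": 0, "rz": 0},
    {"claw": 0, "dx": 0, "dy": 0.05, "dz": 0, "rx": 0, "ry": 0, "rz": 0},
  ],
)

```text
t: 19.95
tool_pos: [0.5481, -0.003, 0.0839]
orientation: [0.081, 0.997, -0.001, -0.0]
force: [-5.1, -5.3, 17.0]
finger_gap: 0.0001
grasp_force: 8.4
```

Request:
drive_tool(
  motion=[
    {"claw": 0, "dx": 0, "dy": 0.1, "dz": 0, "rx": 0, "ry": 0, "rz": 0},
    {"claw": 0, "dx": 0, "dy": 0.05, "dz": 0, "rx": 0, "ry": 0, "rz": 0},
  ],
)

```text
t: 20.2
tool_pos: [0.5484, -0.0012, 0.0839]
orientation: [0.081, 0.997, -0.001, -0.0]
force: [-5.3, -5.3, 15.3]
finger_gap: -0.0002
grasp_force: 7.8
```

Request:
drive_tool(
  motion=[
    {"claw": 0, "dx": 0, "dy": 0.1, "dz": 0, "rx": 0, "ry": 0, "rz": 0},
    {"claw": 0, "dx": 0, "dy": 0.05, "dz": 0, "rx": 0, "ry": 0, "rz": 0},
  ],
)

```text
t: 20.45
tool_pos: [0.5487, 0.0006, 0.0837]
orientation: [0.081, 0.997, -0.0, -0.0]
force: [-4.0, -2.0, 11.4]
finger_gap: 0.0002
grasp_force: 5.4
```

Request:
drive_tool(
  motion=[
    {"claw": 0, "dx": 0, "dy": 0, "dz": 0.1, "rx": 0, "ry": 0, "rz": 0},
    {"claw": 0, "dx": 0, "dy": 0, "dz": 0, "rx": 0, "ry": 0, "rz": 0},
  ],
)

```text
t: 20.7
tool_pos: [0.5488, 0.0009, 0.0829]
orientation: [0.081, 0.997, -0.0, 0.0]
force: [-3.6, -1.0, 14.4]
finger_gap: -0.0001
grasp_force: 7.5
```

Request:
drive_tool(
  motion=[
    {"claw": 0, "dx": 0, "dy": 0.1, "dz": 0.05, "rx": 0, "ry": 0, "rz": 0},
    {"claw": 0, "dx": 0, "dy": 0, "dz": 0, "rx": 0, "ry": 0, "rz": 0},
  ],
)

```text
t: 20.95
tool_pos: [0.549, 0.0022, 0.0822]
orientation: [0.08, 0.997, -0.0, 0.0]
force: [-2.7, -0.4, 10.3]
finger_gap: -0.0
grasp_force: 5.4
```

Request:
drive_tool(
  motion=[
    {"claw": 0, "dx": 0, "dy": 0, "dz": 0.1, "rx": 0, "ry": 0, "rz": 0},
    {"claw": 0, "dx": 0, "dy": 0, "dz": 0.1, "rx": 0, "ry": 0, "rz": 0},
    {"claw": 0, "dx": 0, "dy": 0, "dz": 0, "rx": 0, "ry": 0, "rz": 0},
  ],
)

```text
t: 21.32
tool_pos: [0.5491, 0.0029, 0.0802]
orientation: [0.08, 0.997, 0.001, 0.0]
force: [-1.3, 4.5, 8.7]
finger_gap: 0.0002
grasp_force: 4.0
```

```bash
python3 -c "
from h import *
look()"
```

```text
t 21.325 [0.5491 0.0029 0.0802] [-1.3  4.5  8.7]
tcp y rel station 0.0009
95 [306.5 132.6] pointer y -0.0093 head y -0.0059
2072 [290.4 241.4] pointer y -0.0217 head y -0.0136
9 [336.4 244.2] pointer y 0.0119 head y 0.0074
```

Request:
drive_tool(
  motion=[
    {"claw": 0, "dx": 0, "dy": 0.1, "dz": 0.15, "rx": 0, "ry": 0, "rz": 0},
    {"claw": 0, "dx": 0, "dy": 0, "dz": 0.15, "rx": 0, "ry": 0, "rz": 0},
    {"claw": 0, "dx": 0, "dy": 0, "dz": 0.1, "rx": 0, "ry": 0, "rz": 0},
  ],
)

```text
t: 21.75
tool_pos: [0.5493, 0.0036, 0.0763]
orientation: [0.08, 0.997, 0.0, 0.0]
force: [-3.1, 2.9, 14.2]
finger_gap: -0.0002
grasp_force: 7.3
```

Request:
drive_tool(
  motion=[
    {"claw": 0, "dx": 0, "dy": 0, "dz": 0.1, "rx": 0, "ry": 0, "rz": 0},
    {"claw": 0, "dx": 0, "dy": 0, "dz": 0.05, "rx": 0, "ry": 0, "rz": 0},
    {"claw": 0, "dx": 0, "dy": 0, "dz": 0, "rx": 0, "ry": 0, "rz": 0},
  ],
)

```text
t: 22.12
tool_pos: [0.5493, 0.0037, 0.0748]
orientation: [0.08, 0.997, 0.0, 0.0]
force: [-3.0, 3.9, 12.8]
finger_gap: -0.0001
grasp_force: 6.4
```

Request:
drive_tool(
  motion=[
    {"claw": 0, "dx": 0, "dy": 0, "dz": 0.06, "rx": 0, "ry": 0, "rz": 0},
    {"claw": 0, "dx": 0, "dy": 0, "dz": 0.06, "rx": 0, "ry": 0, "rz": 0},
    {"claw": 0, "dx": 0, "dy": 0, "dz": 0, "rx": 0, "ry": 0, "rz": 0},
  ],
)

```text
t: 22.5
tool_pos: [0.5494, 0.0038, 0.0744]
orientation: [0.08, 0.997, 0.0, 0.0]
force: [-7.3, 4.2, 30.2]
finger_gap: -0.0001
grasp_force: 14.7
```

Request:
drive_tool(
  motion=[
    {"claw": 0, "dx": 0, "dy": 0.1, "dz": -0.06, "rx": 0, "ry": 0, "rz": 0},
    {"claw": 0, "dx": 0, "dy": 0.2, "dz": 0, "rx": 0, "ry": 0, "rz": 0},
    {"claw": 0, "dx": 0, "dy": 0.2, "dz": 0, "rx": 0, "ry": 0, "rz": 0},
  ],
)

```text
t: 22.88
tool_pos: [0.55, 0.0075, 0.0745]
orientation: [0.081, 0.997, -0.0, 0.0]
force: [-5.0, -7.5, 18.6]
finger_gap: -0.0002
grasp_force: 9.3
```

Request:
drive_tool(
  motion=[
    {"claw": 0, "dx": 0, "dy": 0.2, "dz": 0, "rx": 0, "ry": 0, "rz": 0},
    {"claw": 0, "dx": 0, "dy": 0.2, "dz": 0, "rx": 0, "ry": 0, "rz": 0},
  ],
)

```text
t: 23.12
tool_pos: [0.5506, 0.0097, 0.0744]
orientation: [0.081, 0.997, -0.002, 0.0]
force: [-3.4, -11.6, 18.2]
finger_gap: 0.0
grasp_force: 10.1
```

Request:
drive_tool(
  motion=[
    {"claw": 0, "dx": 0, "dy": 0.15, "dz": 0, "rx": 0, "ry": 0, "rz": 0},
    {"claw": 0, "dx": 0, "dy": 0.15, "dz": 0, "rx": 0, "ry": 0, "rz": 0},
  ],
)

```text
t: 23.38
tool_pos: [0.5512, 0.0127, 0.0744]
orientation: [0.081, 0.997, -0.001, 0.0]
force: [-3.6, -12.6, 17.9]
finger_gap: 0.0
grasp_force: 9.7
```

```bash
python3 -c "
from h import *
look('pics/w7.png')"
```

```text
t 23.375 [0.5512 0.0127 0.0744] [ -3.6 -12.6  17.9]
tcp y rel station 0.0109
89 [297.7 132.6] pointer y -0.0049 head y 0.0011
2608 [281.4 243.9] pointer y -0.0179 head y -0.0069
```

View pics/w7.png

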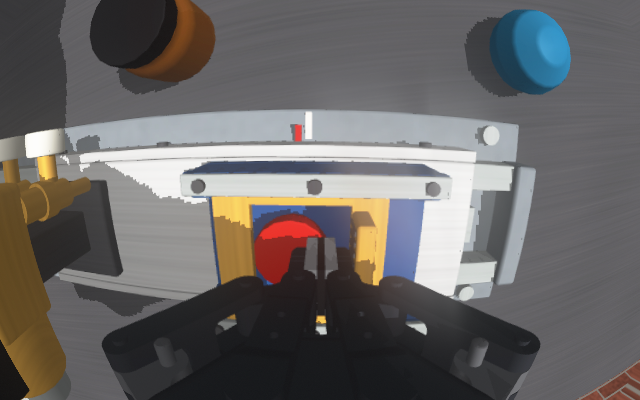

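Request:
drive_tool(
  motion=[
    {"claw": 0, "dx": 0, "dy": 0.2, "dz": 0, "rx": 0, "ry": 0, "rz": 0},
    {"claw": 0, "dx": 0, "dy": 0.2, "dz": 0, "rx": 0, "ry": 0, "rz": 0},
  ],
)

```text
t: 23.68
tool_pos: [0.5519, 0.0167, 0.0744]
orientation: [0.081, 0.997, -0.001, 0.0]
force: [-3.4, -12.5, 16.1]
finger_gap: 0.0003
grasp_force: 8.8
```

Request:
drive_tool(
  motion=[
    {"claw": 0, "dx": 0, "dy": 0.2, "dz": 0, "rx": 0, "ry": 0, "rz": 0},
    {"claw": 0, "dx": 0, "dy": 0.2, "dz": 0, "rx": 0, "ry": 0, "rz": 0},
  ],
)

```text
t: 23.92
tool_pos: [0.5526, 0.0212, 0.0743]
orientation: [0.081, 0.997, -0.001, 0.0]
force: [-1.7, -6.1, 12.4]
finger_gap: -0.0004
grasp_force: 6.4
```

Request:
drive_tool(
  motion=[
    {"claw": 0, "dx": 0, "dy": 0.15, "dz": 0, "rx": 0, "ry": 0, "rz": 0},
    {"claw": 0, "dx": 0, "dy": 0.15, "dz": 0, "rx": 0, "ry": 0, "rz": 0},
  ],
)

```text
t: 24.18
tool_pos: [0.5531, 0.0246, 0.0739]
orientation: [0.081, 0.997, -0.001, 0.0]
force: [-0.1, -11.8, 5.4]
finger_gap: 0.0
grasp_force: 5.7
```

Request:
drive_tool(
  motion=[
    {"claw": 0, "dx": 0, "dy": 0.1, "dz": -0.05, "rx": 0, "ry": 0, "rz": 0},
    {"claw": 0, "dx": 0, "dy": 0, "dz": 0, "rx": 0, "ry": 0, "rz": 0},
  ],
)

```text
t: 24.42
tool_pos: [0.553, 0.0247, 0.0741]
orientation: [0.081, 0.997, -0.001, -0.0]
force: [1.9, -11.7, -0.8]
finger_gap: 0.0001
grasp_force: 5.6
```

```bash
python3 -c "
from h import *
look('pics/w8.png')"
```

```text
t 24.425 [0.553  0.0247 0.0741] [  1.9 -11.7  -0.8]
tcp y rel station 0.023
95 [279.5 133.4] pointer y -0.0047 head y 0.0059
2451 [273. 247.] pointer y -0.0119 head y 0.0015
```

View pics/w8.png

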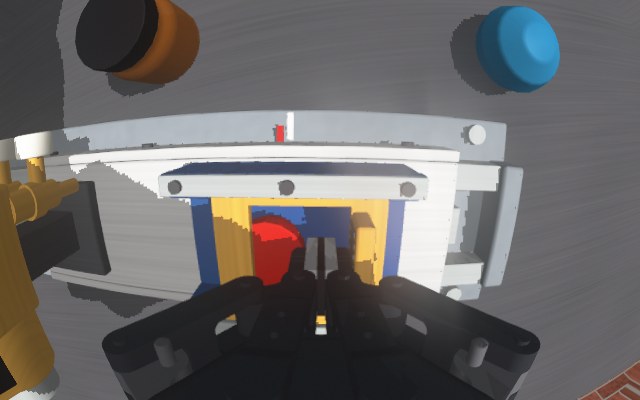

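Request:
drive_tool(
  motion=[
    {"claw": 0, "dx": 0, "dy": 0.07, "dz": -0.1, "rx": 0, "ry": 0, "rz": 0},
    {"claw": 0, "dx": 0, "dy": 0, "dz": 0, "rx": 0, "ry": 0, "rz": 0},
  ],
)

```text
t: 24.72
tool_pos: [0.5527, 0.0249, 0.0748]
orientation: [0.081, 0.997, -0.002, -0.001]
force: [0.5, -13.6, -5.5]
finger_gap: 0.0003
grasp_force: 6.8
```

Request:
drive_tool(
  motion=[
    {"claw": 0, "dx": 0, "dy": 0.15, "dz": 0, "rx": 0, "ry": 0, "rz": 0},
    {"claw": 0, "dx": 0, "dy": 0, "dz": 0, "rx": 0, "ry": 0, "rz": 0},
  ],
)

```text
t: 24.98
tool_pos: [0.5527, 0.0254, 0.0747]
orientation: [0.082, 0.997, -0.002, -0.001]
force: [-0.4, -20.1, -3.8]
finger_gap: -0.0003
grasp_force: 9.7
```

Request:
drive_tool(
  motion=[
    {"claw": 0, "dx": 0, "dy": -0.3, "dz": 0, "rx": 0, "ry": 0, "rz": 0},
    {"claw": 0, "dx": 0, "dy": -0.2, "dz": -0.1, "rx": 0, "ry": 0, "rz": 0},
    {"claw": 0, "dx": 0, "dy": 0, "dz": -1, "rx": 0, "ry": 0, "rz": 0},
    {"claw": 0, "dx": 0, "dy": 0, "dz": -2, "rx": 0, "ry": 0, "rz": 0},
    {"claw": 0, "dx": 0, "dy": 0, "dz": -4, "rx": 0, "ry": 0, "rz": 0},
    {"claw": 0, "dx": 0, "dy": 0, "dz": -4, "rx": 0, "ry": 0, "rz": 0},
    {"claw": 0, "dx": 0, "dy": 0, "dz": -3, "rx": 0, "ry": 0, "rz": 0},
    {"claw": 0, "dx": 0, "dy": 0, "dz": 0, "rx": 0, "ry": 0, "rz": 0},
  ],
)

```text
t: 25.98
tool_pos: [0.5533, 0.0241, 0.2189]
orientation: [0.08, 0.997, 0.0, 0.002]
force: [-0.5, -0.8, -0.0]
finger_gap: 0.0001
grasp_force: 0.0
```

```bash
python3 -c "
from h import *
p,d,m=look()
b,g,r=[p[...,i].astype(int) for i in range(3)]
# y-profile (rel. plunger) of colours along centre line
tcp=env.observe()['tool_pos']
c=p[120:260,230:420];cv2.imwrite('pics/w9.png',cv2.resize(c,None,fx=4,fy=4,interpolation=cv2.INTER_NEAREST))
"
```

```text
t 25.975 [0.5533 0.0241 0.2189] [-0.5 -0.8 -0. ]
tcp y rel station 0.0225
21 [296.4 125.7] pointer y -0.0051 head y 0.0009
926 [297.2 189.2] pointer y -0.0049 head y 0.001
```

View pics/w9.png

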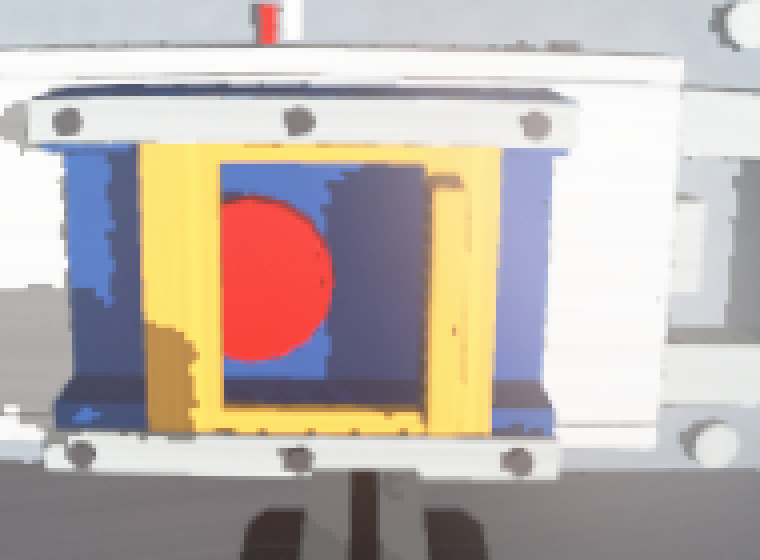

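The crop shows the head trapped under the brass bar: bar edge at crop x≈220, head's right edge ≈332, lug ≈428. I'll compute the keeper travel from these edges.

```bash
python3 -c "
from h import *
m=env.camera_model('wrist');v=120+278/4
Y=lambda x,z,vv=v: fray(230+x/4,vv,z,m)[:2]@YB
h=Y(332,.0745)-.020
print('head y by right edge',h,'bar edge rel (exp -6.5)',Y(220,.0825)-h,'window len',Y(426,.0825)-Y(220,.0825),'lug top rel (exp 41)',Y(428,.1045)-h)
for z in (.0765,.0745): 
  t=fray(230+250/4,120+195/4,z,m);b=fray(230+250/4,120+362/4,z,m);print('dia',z,np.linalg.norm(t-b))
"
```

```text
head y by right edge 0.08594744480886654 bar edge rel (exp -6.5) -0.00566008659710153 window len 0.04744836405657417 lug top rel (exp 41) 0.041029103549945434
dia 0.0765 0.04044967598712315
dia 0.0745 0.04073563697276569
```

```bash
python3 -c "
from workcell import env
print(env.close_job())"
```

```text
the job is handed in; nothing more can be done
None
```

The burner is locked at its station: the saddle is pinned in the hidden hole about 5 mm to the -y side of the white line, the plunger is home, and the keeper is fully across (measured at its 16 mm stop). The job is handed in at about 26 s, but my touch was not always light: while feeling for the hole I briefly pressed the plunger with about 45 N and pushed the keeper lug with up to about 20 N.

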